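# Sort the samples into their holders

## Task

Clear up the mixed samples on the bench: lay the two petri dishes flat in the metal tray, one in each bay, stand the two capped tubes that stand loose on the bench (not those in the yellow rack) in the two-well grey block, one in each well, and stand the small yellow-capped bottle in the single-well grey block. Keep the tubes and the bottle upright all the time, leave the timer and the blue stand where they are, and let go of everything at the end.

Things in the scene. Friction and masses are not known exactly. Their poses are not given: they have to be found in the camera images.
- dish_a_center (a point): First petri dish with its lid on, a flat disc 61 mm in diameter and 15 mm thick with clear walls and amber filling, lying flat on the bench; the two dishes are alike and either may go in either bay. The point is its centre, 7.5 mm above its underside; z is up. The bench beside the thin blue pad lies 1 mm lower than the pad. It can be gripped across its diameter from above, anywhere round it.
- dish_b_center (a point): Second petri dish with its lid on, a flat disc 61 mm in diameter and 15 mm thick with clear walls and amber filling, lying flat on the bench; the two dishes are alike and either may go in either bay. The point is its centre, 7.5 mm above its underside; z is up. The bench beside the thin blue pad lies 1 mm lower than the pad. It can be gripped across its diameter from above, anywhere round it.
- tube_a_center (a point): First 50 ml screw-cap tube standing upright on the bench, 114 mm tall, body 29.4 mm in diameter, blue cap 34.4 mm in diameter over the top 16 mm; dark contents; the two tubes have one shape and either may go in either well. The point is its centre, 57 mm above its foot; z is up along the tube. The cap, fixed, is a good place to grip it.
- tube_b_center (a point): Second 50 ml screw-cap tube standing upright on the bench, 114 mm tall, body 29.4 mm in diameter, blue cap 34.4 mm in diameter over the top 16 mm; pale, whitish body; the two tubes have one shape and either may go in either well. The point is its centre, 57 mm above its foot; z is up along the tube. The cap, fixed, is a good place to grip it.
- small_bottle_center (a point): Small white reagent bottle with a yellow screw cap standing upright on the bench, 75 mm tall; round body 40 mm in diameter up to 50 mm height, then a shoulder and a cap 23 mm in diameter. The point is its centre, 37.5 mm above its foot; z is up. Its foot is not quite flat: it may lean by about 0.04 rad.
- dish_tray: Low dark-steel tray with a bright rim, fixed to the bench, 122 mm (its x) by 181 mm (its y), walls 3 mm thick and 9 mm high over the bench, floor 3 mm above the bench. One divider, as high as the walls, parts it into two bays, each 116 mm (x) by 86 mm (y) inside, with centres at y = -44.5 mm and y = +44.5 mm (x = 0). Origin: centre of its underside on the bench; z up. Closing fingers along the tray's x leaves the most room for them.
- tube_rack: Grey rectangular block with two round wells, fixed to the bench, 80 mm (its x) by 164 mm (its y), 35 mm high. The wells are 46 mm in diameter and 30 mm deep (well floor 5 mm above the bench) with centres at y = -42 mm and y = +42 mm (x = 0); a white ring runs round each mouth. Origin: centre of its underside on the bench; z up.
- bottle_holder: Grey square block with one wider round well, fixed to the bench, 84 mm by 84 mm, 20 mm high. The well, in the middle, is 57 mm in diameter and 16 mm deep (well floor 4 mm above the bench), with a white ring round its mouth. Origin: centre of its underside on the bench; z up.
- timer: Bystander: white bench timer lying on its back, 62 x 66 x 20 mm, loose. Not to be moved. Origin: centre of its underside; z up.
- blue_stand: Bystander: bent sheet of clear blue plastic, base 60 x 60 mm, upright part 86 mm tall at its -x side, loose. Not to be moved. Origin: centre of its underside; z up.

How it is judged:
By the outcome, as a careful person would: the job done as asked, in the order asked, and still so for the second after the job is handed in, with the robot touching nothing.
It also fails if it takes over 128 s, if anything falls off the work surface, if the arm or the gripper's body presses on something with over 40 N, if the wrist force passes 120 N, or if a joint passes its speed limit or range.

## Robot

A 6-joint arm with a two-finger parallel gripper is mounted at the origin on a cart in front of the work surface, level with it; the furniture and walls round the work are solid. World frame = base frame: x ahead of the robot, y to its left, z up, the work surface at z = 0. Lengths are in m, angles in rad, forces in N, time in s.
With the tool pointing down it reaches from about 0.275 to 0.725 m from the base axis. Payload 15.9 kg.
Tool frame: the origin (TCP) lies where the fingers leave the gripper's body, on its centre line; the fingertips stand 73 mm ahead of it and the grasp point (between the pads) lies 54 mm ahead of it; z points along the fingers, y is the line along which they close (so a half turn about z gives the same grasp; the last joint's range is limited). The gripper opens to 85 mm and grips with 20 to 120 N. Pads are 22 mm wide; open, the fingers measure 114 mm over their backs; the gripper's body (76 mm by 85 mm) begins 54 mm behind the grasp point. The pads swing forward as they close: fully open they stand 13 mm farther back than shut.
Start: joints at [1.16, 0.213, -0.034, 1.323, 0, 1.571], TCP at [0.2, 0.458, 0.304] pointing down, gripper open.
Joint ranges: [-2.98, 2.98], [-0.74, 1.72], [-1.14, 1.35], [-2.1, 2.04], [-1.57, 1.44], [-3.14, 3.14]. Speed limits (rad/s): [1.89, 1.89, 2.39, 2.57, 3.14, 3.14].

## Interface

Orientations are given as a rotation vector (axis times angle).
In Python, from cell import bot, eyes, job gives the robot as it stands.
- The arm moves only by the tool play_rows, never from a script. Its argument "plan" is text: rows parted by semicolons, each of 7 numbers parted by spaces: the shift along the tool's x, y, z in cm, then the turn, a rotation vector about the tool's x, y, z in degrees, then the closure in counts, from 0 (fully open) to 255 (shut). A call has 1 to 10 rows; each row is the pose to reach, as a shift and turn from the pose commanded when the call began, along the tool's axes at that moment; what a row does not reach only later rows make up. A row lasts 1/10 s, in which the tool goes at most 50 mm and 8.59 degrees, less where a joint would pass 70% of its speed; a pose out of reach is approached as far as the arm can. A call with a gripper value outside its range is refused whole. The fingers move at their own pace and stop on an object; "squeeze" is the grip in N (left out, the last holds). Time passes only in rows, so rows that repeat a pose let the fingers close. It gives the time, the measured TCP pose, the force, the opening and the grip force at its end, in the units of the state.
- bot.read_state(): the state, without advancing time (a new reading comes with each control period).
- eyes.capture(name): name is "scene" or "top" or "wrist"; returns (picture, depth): 480x640x3 uint8, red, green, blue; 480x640 float32, m along the optical axis (not along the pixel's ray), 0 where there is no reading.
- eyes.camera_info(name): a dict with "fx", "fy", "cx", "cy" (pixels), "position" and "rotation" of the camera in the world; the wrist camera has in their place "T_tool_cam" (4x4, takes a point from camera to tool coordinates, whose origin is the TCP and whose axes are the flange's). Camera axes: x right, y down, z forward; pixel columns grow to the right and rows downward; lengths in m; the calibration is good to about 2 mm. A picture is of the moment at which its call begins: read the wrist's pose just before it. camera_info takes no time and is no camera call.
- job.close_job(): hands the job in; it is judged then, once.
The state is a dict: "time_s": time; "joint_pos": joint angles; "qvel": joint speeds; "effort": joint torques, N m; "tool_pos": TCP position; "tool_rot": TCP orientation; "force": force on the tool from outside, world axes, zero at the start; "torque": the same for the moment, N m; "opening": finger opening in m; "finger_force": force on a finger pad.
Only numpy, scipy, OpenCV 4.12 (cv2) and the standard library are available. Lean on these libraries where they do the work, as an engineer would, in place of code of your own. Each camera call takes 0.05 s, during which the arm holds its last target. There are 200 camera calls.

## Working session

There is one attempt and no reset: what is moved stays moved. The work goes in short steps, Python scripts to look and compute and a tool call to move; the robot and the scene stay as the last step left them, time stands still between calls to the robot, and variables do not carry over. Pictures are saved under pics/ and viewed, at most 14 in all, crops included, and the job is handed in when it is done.

Besides the shell and the picture viewer there is one more tool, called after "Call:" in YAML: its name, and indented under it one key for each argument. play_rows: Moves the arm, as the interface text tells. Its arguments: {"type":"object","properties":{"plan":{"type":"string"},"squeeze":{"type":"number"}},"required":["plan"]}

```bash
mkdir -p pics; ls
python3 - <<'E'
from cell import bot,eyes,job
import cv2,numpy as np
print(bot.read_state())
for n in("scene","top","wrist"):
    p,d=eyes.capture(n); np.savez(f"pics/{n}0.npz",p=p,d=d)
    cv2.imwrite(f"pics/{n}0.png",p[:,:,::-1]); print(n,eyes.camera_info(n),(d>0).mean())
E
```

```text
pics
{'time_s': 0.0, 'joint_pos': array([ 1.16001522e+00,  2.13333028e-01, -3.50457637e-02,  1.32350535e+00,
        1.02974335e-05,  1.57082999e+00]), 'qvel': array([-4.98628463e-04,  2.48158098e-05,  5.11187824e-04, -1.57109206e-03,
       -5.99261516e-04,  9.25466514e-04]), 'effort': array([-6.28722497e-03, -6.86160994e+01,  4.87117696e+01,  1.75539264e-02,
       -3.39223479e-04, -7.01862760e-06]), 'tool_pos': array([0.19955739, 0.45816888, 0.30343297]), 'tool_rot': array([-6.40730698e-01, -3.07532252e+00,  1.66940308e-03]), 'force': array([0.46036105, 0.74785729, 0.20972469]), 'torque': array([ 0.00524335,  0.02067552, -0.00871157]), 'finger_force': 0.0, 'opening': 0.08520365899450934}
scene {'fx': 535.4305808994956, 'fy': 535.4305808994956, 'cx': 321.1844321761326, 'cy': 240.2853903367792, 'position': array([-0.04488962, -0.43160702,  0.91135805]), 'rotation': array([-2.23934961,  1.1313974 , -0.39593133])} 0.995888671875
top {'fx': 502.9503021888463, 'fy': 502.9503021888463, 'cx': 323.40563845530306, 'cy': 238.060409156975, 'position': array([ 0.4027171 , -0.02066425,  1.19828502]), 'rotation': array([-2.1502501 ,  2.19416053, -0.07176671])} 0.995966796875
wrist {'fx': 405.3310564673802, 'fy': 405.3310564673802, 'cx': 322.3792724270804, 'cy': 236.5213788599265, 'T_tool_cam': array([[-4.91568612e-04, -9.55180004e-01, -2.96025197e-01,
         7.57257690e-02],
       [ 9.99999722e-01, -6.35735034e-04,  3.90753622e-04,
         4.20893936e-04],
       [-5.61433635e-04, -2.96024923e-01,  9.55180051e-01,
        -6.84516240e-02],
       [ 0.00000000e+00,  0.00000000e+00,  0.00000000e+00,
         1.00000000e+00]])} 0.995869140625
```

View pics/top0.png

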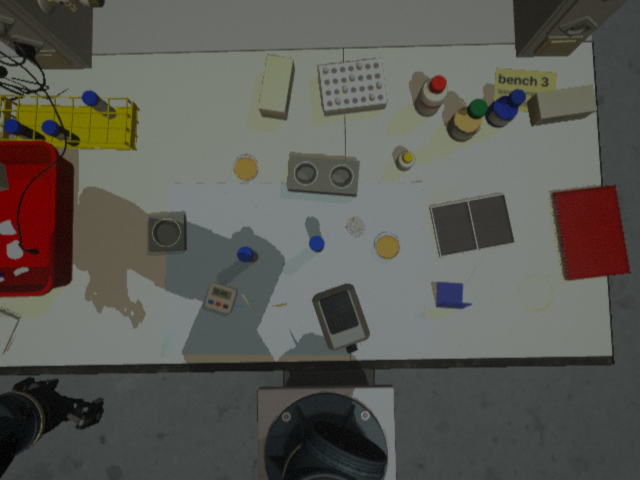

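View pics/scene0.png

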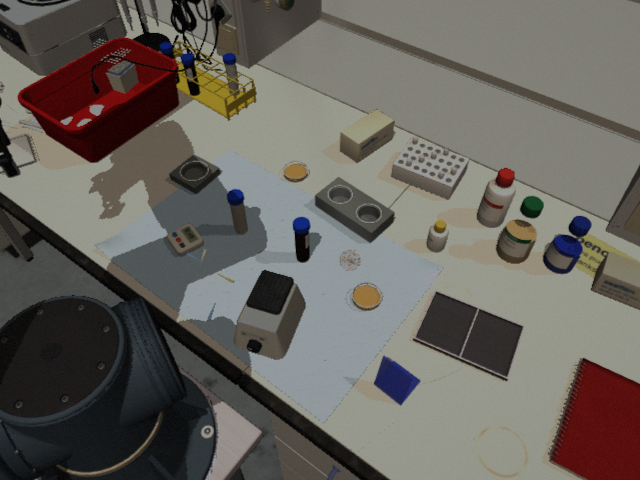

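The top view shows the dishes at (246,167) and (387,246), the loose tube caps at (246,254) and (317,243), and the bottle at (405,158). The tray is at (472,224), the two-well block at (323,174), the holder at (167,232), the timer at (220,298) and the blue stand at (453,295). The scene view shows the same things, plus a tall instrument at (270,315).

```bash
cat > h.py <<'E'
import numpy as np, cv2
from scipy.spatial.transform import Rotation as R
from cell import bot,eyes,job
def cam(n,st=None):
    c=eyes.camera_info(n)
    if n=="wrist":
        T=c["T_tool_cam"]; Rt=R.from_rotvec(st["tool_rot"]).as_matrix()
        return c,Rt@T[:3,:3],Rt@T[:3,3]+st["tool_pos"]
    return c,R.from_rotvec(c["rotation"]).as_matrix(),np.array(c["position"])
def rays(cm,uv):
    c,Rm,p=cm; uv=np.asarray(uv,float).reshape(-1,2)
    return np.c_[(uv[:,0]-c["cx"])/c["fx"],(uv[:,1]-c["cy"])/c["fy"],np.ones(len(uv))]@Rm.T
def plane(cm,uv,z):
    r=rays(cm,uv); return cm[2]+r*((z-cm[2][2])/r[:,2])[:,None]
def cloud(cm,d):
    v,u=np.mgrid[:480,:640]
    return (cm[2]+rays(cm,np.c_[u.ravel(),v.ravel()])*d.reshape(-1,1)).reshape(480,640,3)
def tri(c1,u1,c2,u2):
    A=np.zeros((3,3));b=np.zeros(3);L=[]
    for c,u in((c1,u1),(c2,u2)):
        r=rays(c,u)[0];r/=np.linalg.norm(r);P=np.eye(3)-np.outer(r,r);A+=P;b+=P@c[2];L.append((P,c[2]))
    x=np.linalg.solve(A,b);return x,max(np.linalg.norm(P@(x-p)) for P,p in L)
def blobs(m,lo=30):
    n,l,s,c=cv2.connectedComponentsWithStats(m.astype(np.uint8))
    return [(l==i,s[i],c[i]) for i in range(1,n) if s[i,4]>=lo]
E
python3 - <<'E'
from h import *
np.set_printoptions(precision=4,suppress=True)
for n in("top","scene"):
    f=np.load(f"pics/{n}0.npz");p,d=f["p"],f["d"];cm=cam(n);X=cloud(cm,d)
    hsv=cv2.cvtColor(p,cv2.COLOR_RGB2HSV);h,s,v=cv2.split(hsv)
    reg=(X[...,0]>.1)&(X[...,0]<.75)&(abs(X[...,1])<.55)
    print(n,"bench z",np.median(X[reg][:,2]))
    for k,m in dict(blue=(h>105)&(h<130)&(s>150),amber=(h>8)&(h<24)&(s>100)&(v>120),yellow=(h>22)&(h<33)&(s>130)&(v>90)).items():
        for b,st,c in blobs(m&reg):
            P=X[b];zt=np.percentile(P[:,2],90);T=P[P[:,2]>zt-.006]
            print(k,st,c.round(1),"ztop %.4f"%zt,"top",T.mean(0),"mid",(np.percentile(T,2,axis=0)+np.percentile(T,98,axis=0))/2,"ext",np.ptp(T,axis=0))
    # blocks by height
    for k,a,b_ in(("rack",.028,.045),("hold",.014,.026),):
        for b,st,c in blobs((X[...,2]>a)&(X[...,2]<b_)&reg,300):
            uv=np.argwhere(b)[:,::-1];P=X[b];r=cv2.minAreaRect((P[:,:2]*1000).astype(np.float32))
            print(k,st,c.round(0),"z",np.median(P[:,2]),r)
    m=(v<95)&(s<90)&reg&(X[...,1]<-.15)
    for b,st,c in blobs(m,800):
        uv=np.argwhere(b)[:,::-1]; P=plane(cm,uv,.003); print("tray",st,c.round(0),"z",np.median(X[b][:,2]),cv2.minAreaRect((P[:,:2]*1000).astype(np.float32)))
    tall=(X[...,2]>.05)&reg
    for b,st,c in blobs(tall,60):
        P=X[b];print("tall",st,np.percentile(P,1,axis=0),np.percentile(P,99,axis=0))
E
```

```text
top bench z 0.00011193120475161411
blue [310 236  14  15 163] [316.3 243. ] ztop 0.1174 top [0.4804 0.0107 0.1216] mid [0.481  0.0105 0.1155] ext [0.0938 0.0453 1.0868]
blue [238 247  15  14 164] [244.6 253.8] ztop 0.1169 top [0.4608 0.1666 0.1146] mid [0.4614 0.1667 0.1155] ext [0.0285 0.0304 0.0094]
amber [457 124  23   7 100] [468.  126.5] ztop 0.0709 top [ 0.7439 -0.3392  0.0687] mid [ 0.7428 -0.3393  0.0695] ext [0.0145 0.0509 0.0104]
amber [234 158  23  21 348] [245.3 168. ] ztop 0.0091 top [0.6711 0.1797 0.0181] mid [0.6736 0.1807 0.0069] ext [0.2959 0.2305 1.1952]
amber [377 237  22  20 344] [387.4 246.5] ztop 0.0098 top [ 0.4771 -0.1539  0.0113] mid [ 0.4771 -0.1548  0.0082] ext [0.0971 0.1589 1.1945]
yellow [ 82 133  49  17 362] [111.4 143.1] ztop 0.0716 top [0.7322 0.4917 0.0707] mid [0.7366 0.4952 0.0708] ext [0.027 0.1   0.011]
yellow [404 153   9   9  66] [407.9 156.9] ztop 0.0766 top [ 0.6749 -0.1991  0.0743] mid [ 0.6752 -0.1993  0.0751] ext [0.0191 0.0189 0.0088]
yellow [240 173  14   5  34] [245.6 175.1] ztop 0.0095 top [0.6565 0.1805 0.007 ] mid [0.6565 0.1789 0.00
[... 4370 characters left out ...]
 ]
tall [  0 119  21  59 559] [0.1677 0.3824 0.2442] [0.2291 0.4953 0.3311]
tall [227 189  19  32 428] [0.4444 0.1466 0.0514] [0.4747 0.1765 0.1162]
tall [521 203  19  16 191] [ 0.7391 -0.3598  0.13  ] [ 0.7496 -0.3287  0.1557]
tall [293 217  17  32 453] [ 0.4643 -0.0094  0.0511] [0.4952 0.0206 0.1167]
tall [430 220  19  18 240] [ 0.6573 -0.2219  0.0503] [ 0.6882 -0.1867  0.0764]
tall [502 227  31  24 407] [ 0.7242 -0.375   0.0504] [ 0.7496 -0.3141  0.0821]
tall [ 236  270   66   81 3333] [ 0.2424 -0.0982  0.0511] [ 0.3741 -0.0058  0.1048]
tall [118 296  53  55 577] [ 0.1002 -0.0697  0.241 ] [0.1278 0.0136 0.3205]
tall [379 356  34  34 493] [ 0.3364 -0.329   0.0506] [ 0.3487 -0.2698  0.0871]
```

```bash
cat > mv.py <<'E'
import sys; from h import *
def go(x,y,z,phi):
    st=bot.read_state(); Rc=R.from_rotvec(st["tool_rot"]).as_matrix()
    a=np.radians(phi); yv=np.array([np.cos(a),np.sin(a),0]); zv=np.array([0,0,-1.]); Rt=np.c_[np.cross(yv,zv),yv,zv]
    s=Rc.T@(np.array([x,y,z])-st["tool_pos"])*100; w=np.degrees(R.from_matrix(Rc.T@Rt).as_rotvec())
    print("t %.2f"%st["time_s"],"shift",s.round(2),"turn",w.round(2),"pos",st["tool_pos"].round(4),"rows",max(np.linalg.norm(s)/5,np.linalg.norm(w)/8.59).round(1),"q6 %.2f"%st["joint_pos"][5])
if __name__=="__main__": go(*map(float,sys.argv[1:5]))
E
python3 mv.py .674 .18 .22 9.2
```

```text
t 0.15 shift [-54.6   -6.55   8.36] turn [-5.000e-02  3.000e-02  5.726e+01] pos [0.1996 0.4582 0.3035] rows 11.1 q6 1.57
```

Call:
play_rows:
  plan: "-54.6 -6.55 8.35 0 0 57.3 0;-54.6 -6.55 8.35 0 0 57.3 0;-54.6 -6.55 8.35 0 0 57.3 0;-54.6 -6.55 8.35 0 0 57.3 0;-54.6 -6.55 8.35 0 0 57.3 0;-54.6 -6.55 8.35 0 0 57.3 0;-54.6 -6.55 8.35 0 0 57.3 0;-54.6 -6.55 8.35 0 0 57.3 0;-54.6 -6.55 8.35 0 0 57.3 0;-54.6 -6.55 8.35 0 0 57.3 0"
  squeeze: 30

```text
time_s: 1.15
tool_pos: [0.6276, 0.2069, 0.2283]
tool_rot: [-2.037, -2.391, 0.0]
force: [0.6, 0.9, 1.0]
opening: 0.0853
finger_force: 0.0
```

```bash
python3 mv.py .674 .18 .22 9.2
```

```text
t 1.15 shift [-3.4   4.15  0.83] turn [-0.02  0.   -0.05] pos [0.6276 0.2069 0.2283] rows 1.1 q6 1.73
```

```bash
cat > look.py <<'E'
import sys; from h import *
np.set_printoptions(precision=4,suppress=True)
MS=dict(amber=lambda h,s,v:(h>8)&(h<32)&(s>90)&(v>100), blue=lambda h,s,v:(h>105)&(h<130)&(s>130), yellow=lambda h,s,v:(h>20)&(h<33)&(s>120)&(v>80))
def snap(tag):
    st=bot.read_state(); p,d=eyes.capture("wrist"); cv2.imwrite(f"pics/{tag}.png",p[:,:,::-1])
    cm=cam("wrist",st); np.savez(f"pics/{tag}.npz",p=p,d=d,R=cm[1],t=cm[2]); return p,d,cm
def load(tag):
    f=np.load(f"pics/{tag}.npz"); return f["p"],f["d"],(eyes.camera_info("wrist"),f["R"],f["t"])
def col(p,k): return MS[k](*cv2.split(cv2.cvtColor(p,cv2.COLOR_RGB2HSV)))
if __name__=="__main__":
    tag,k,z=sys.argv[1],sys.argv[2],float(sys.argv[3]); p,d,cm=snap(tag); X=cloud(cm,d)
    for b,s,c in blobs(col(p,k),300):
        P=X[b]; zt=np.percentile(P[:,2],90); T=P[abs(P[:,2]-zt)<.005]
        (eu,ev),ax,_=cv2.minAreaRect(np.argwhere(b)[:,::-1].astype(np.float32))
        print(s,c.round(1),"ray@z",plane(cm,[c],z)[0],"ztop %.4f"%zt,"topmid",(np.percentile(T,2,axis=0)+np.percentile(T,98,axis=0))/2,"ext",np.percentile(T,98,axis=0)-np.percentile(T,2,axis=0))
E
python3 look.py da1 amber .008
```

```text
[ 340  226   68   65 3354] [374.  256.2] ray@z [0.6709 0.1846 0.008 ] ztop 0.0045 topmid [0.6716 0.1827 0.0036] ext [0.0469 0.0457 0.0028]
```

Call:
play_rows:
  plan: "-3.4 4.15 0.8 0 0 0 25;-3.4 4.15 0.8 0 0 0 25;-3.4 4.15 0.8 0 0 0 25;-3.4 4.15 0.8 0 0 0 25"

```text
time_s: 1.6
tool_pos: [0.672, 0.1819, 0.2209]
tool_rot: [-2.036, -2.392, 0.0]
force: [0.7, 0.8, 1.2]
opening: 0.0773
finger_force: 0.0
```

```bash
python3 look.py da2 amber .008;python3 - <<'E'
from look import *
c=[]
for t in("da1","da2"):
    p,d,cm=load(t); b=max(blobs(col(p,"amber")),key=lambda b:b[1][4]); c+=[cm,b[2]]
print(tri(*c))
E
```

```text
[ 285  185   73   72 3959] [321.5 218.5] ray@z [0.6711 0.1843 0.008 ] ztop 0.0044 topmid [0.6712 0.1824 0.0035] ext [0.047  0.0473 0.0028]
(array([0.6712, 0.1839, 0.006 ]), np.float64(6.270687394505411e-05))
```

View pics/da2.png

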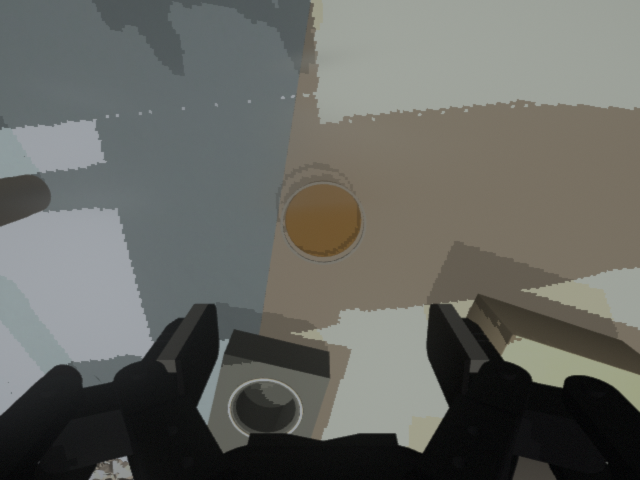

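The picture shows the far dish centred at (321,220), with clear room between the fingers. The two views agree, and the height is plausible.

```bash
python3 mv.py .671 .183 .071 9.2
```

```text
t 1.65 shift [ 0.09 -0.08 15.03] turn [ 0.01 -0.01  0.01] pos [0.6719 0.1822 0.2213] rows 3.0 q6 1.67
```

Call:
play_rows:
  plan: "0.1 -0.1 5 0 0 0 25;0.1 -0.1 10 0 0 0 25;0.1 -0.1 13 0 0 0 25;0.1 -0.1 14.5 0 0 0 25;0.1 -0.1 15 0 0 0 25;0.1 -0.1 15 0 0 0 25;0.1 -0.1 15 0 0 0 255;0.1 -0.1 15 0 0 0 255;0.1 -0.1 15 0 0 0 255;0.1 -0.1 15 0 0 0 255"
  squeeze: 30

```text
time_s: 2.65
tool_pos: [0.672, 0.1828, 0.073]
tool_rot: [2.036, 2.391, 0.004]
force: [-3.0, 0.7, 8.0]
opening: 0.0595
finger_force: 31.0
```

Call:
play_rows:
  plan: "0 0 -1 0 0 0 255;0 0 -4 0 0 0 255;0 0 -8 0 0 0 255;0 0 -12 0 0 0 255;0 0 -12 0 0 0 255"

```text
time_s: 3.15
tool_pos: [0.6737, 0.1829, 0.1987]
tool_rot: [2.033, 2.387, 0.013]
force: [1.3, -0.7, -0.8]
opening: 0.0596
finger_force: 32.5
```

```bash
python3 mv.py .534 -.401 .20 9.2; python3 -c "
from h import *
s=bot.read_state();print(s['opening'],s['finger_force'],s['force'])"
```

```text
t 3.15 shift [-55.42 -23.09  -0.42] turn [ 0.59 -0.06 -0.03] pos [0.6737 0.1829 0.1987] rows 12.0 q6 1.68
0.05960078373441512 32.49639630317688 [ 1.2566188  -0.74938175 -0.76247543]
```

Call:
play_rows:
  plan: "-55.4 -23.1 -0.4 0 0 0 255;-55.4 -23.1 -0.4 0 0 0 255;-55.4 -23.1 -0.4 0 0 0 255;-55.4 -23.1 -0.4 0 0 0 255;-55.4 -23.1 -0.4 0 0 0 255;-55.4 -23.1 -0.4 0 0 0 255;-55.4 -23.1 -0.4 0 0 0 255;-55.4 -23.1 -0.4 0 0 0 255;-55.4 -23.1 -0.4 0 0 0 255;-55.4 -23.1 -0.4 0 0 0 255"

```text
time_s: 4.15
tool_pos: [0.5543, -0.306, 0.1955]
tool_rot: [2.036, 2.39, 0.001]
force: [2.0, 0.1, 0.1]
opening: 0.0594
finger_force: 32.6
```

```bash
python3 look.py ta1 amber .13;python3 mv.py .534 -.401 .20 9.2
```

```text
[  252   261   137   124 13105] [319.6 322. ] ray@z [ 0.5531 -0.3048  0.13  ] ztop 0.1267 topmid [ 0.5536 -0.3078  0.1259] ext [0.0466 0.0473 0.0024]
[625 364  15  51 528] [633.6 391.8] ray@z [ 0.6798 -0.3158  0.13  ] ztop 0.0671 topmid [ 0.7466 -0.3549  0.0664] ext [0.0134 0.0289 0.0022]
t 4.20 shift [-8.45 -3.16 -0.44] turn [ 0.02  0.2  -0.3 ] pos [ 0.5522 -0.3126  0.1953] rows 1.8 q6 0.90
```

View pics/ta1.png

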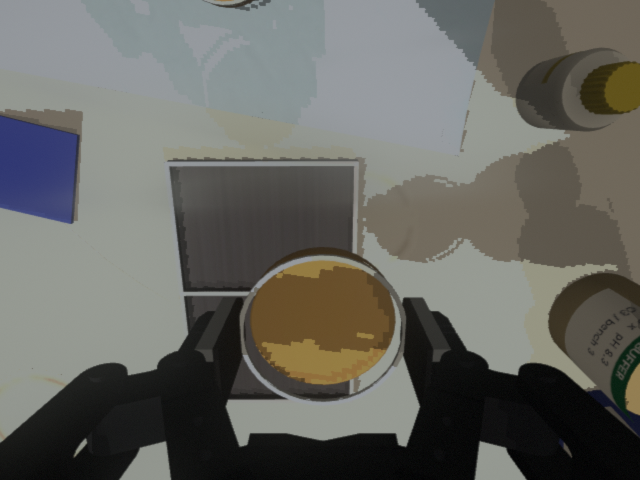

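The dish is held level at (320,322). The near rim of the tray runs (169,161)–(358,161), and the divider's left end is at (183,294).

```bash
python3 - <<'E'
from look import *
p,d,cm=load("ta1")
Q=plane(cm,[(169,161),(358,160),(183,294),(353,380)],.009);print(Q)
e=Q[1]-Q[0];print("ang",np.degrees(np.arctan2(e[1],e[0])),np.linalg.norm(e[:2]))
a=np.arctan2(e[1],e[0]);xd=np.array([np.cos(a),np.sin(a)]);yd=np.array([-xd[1],xd[0]])
m=(Q[0]+Q[1])[:2]/2
c=m-yd*.0905;print("centre",c,"bays",c+yd*.0445,c-yd*.0445,"divider off",(Q[2][:2]-c)@yd,(Q[2][:2]-c)@xd, "rwall",(Q[3][:2]-c)@xd)
X=cloud(cm,d);print("floor z",np.median(X[200:260,210:330,2]),"rim z",np.median(X[161,200:330,2]))
E
python3 mv.py .534 -.401 .09 9.2
```

```text
[[ 0.4532 -0.2754  0.009 ]
 [ 0.5691 -0.2562  0.009 ]
 [ 0.4671 -0.3649  0.009 ]
 [ 0.5951 -0.415   0.009 ]]
ang 9.415182343717884 0.11749337636160813
centre [ 0.526  -0.3551] bays [ 0.5187 -0.3112] [ 0.5332 -0.399 ] divider off -1.55505827001811e-05 -0.05969629071999582 rwall 0.058447190373174154
floor z 0.0014951829599599842 rim z 0.007793904870339319
t 4.20 shift [-8.41 -3.17 10.56] turn [ 0.02  0.2  -0.3 ] pos [ 0.5522 -0.3126  0.1953] rows 2.8 q6 0.90
```

```bash
python3 mv.py .533 -.400 .077 9.3
```

```text
t 4.20 shift [-8.3  -3.25 11.86] turn [ 0.02  0.2  -0.4 ] pos [ 0.5522 -0.3126  0.1953] rows 3.0 q6 0.90
```

Call:
play_rows:
  plan: "-8.4 -3.3 0 0 0.2 -0.4 255;-8.4 -3.3 0 0 0.2 -0.4 255;-8.4 -3.3 0 0 0.2 -0.4 255;-8.4 -3.3 4 0 0.2 -0.4 255;-8.4 -3.3 8 0 0.2 -0.4 255;-8.4 -3.3 8 0 0.2 -0.4 255"

```text
time_s: 4.8
tool_pos: [0.5336, -0.3903, 0.11]
tool_rot: [-2.022, -2.391, -0.003]
force: [-0.5, 0.1, -0.3]
opening: 0.0596
finger_force: 32.7
```

```bash
python3 mv.py .533 -.400 .077 9.4
```

```text
t 4.80 shift [-0.97 -0.21  3.29] turn [-0.29 -0.5   0.17] pos [ 0.5336 -0.3903  0.11  ] rows 0.7 q6 0.77
```

Call:
play_rows:
  plan: "0 0 0 0 0 0 255;0 0 0 0 0 0 255"

```text
time_s: 5.0
tool_pos: [0.5368, -0.3926, 0.117]
tool_rot: [2.028, 2.399, 0.004]
force: [0.2, 0.4, -0.4]
opening: 0.0592
finger_force: 32.7
```

```bash
python3 mv.py .533 -.400 .077 9.4
```

```text
t 5.00 shift [-0.67 -0.51  4.  ] turn [ 0.14 -0.06  0.18] pos [ 0.5368 -0.3926  0.117 ] rows 0.8 q6 0.77
```

Call:
play_rows:
  plan: "-0.7 -0.5 0 0 0 0.2 255;-0.7 -0.5 2 0 0 0.2 255;-0.7 -0.5 3.2 0 0 0.2 255;-0.7 -0.5 3.8 0 0 0.2 255;-0.7 -0.5 4 0 0 0.2 255;-0.7 -0.5 4 0 0 0.2 255;-0.7 -0.5 4 0 0 0.2 255"

```text
time_s: 5.7
tool_pos: [0.5318, -0.4, 0.075]
tool_rot: [-2.031, -2.394, -0.003]
force: [-3.0, 0.3, 5.6]
opening: 0.0592
finger_force: 39.1
```

Contact is gentle. Release with a small opening, then rise.

Call:
play_rows:
  plan: "0 0 0 0 0 0 50;0 0 0 0 0 0 45;0 0 0 0 0 0 42;0 0 -2 0 0 0 42;0 0 -6 0 0 0 25;0 0 -11 0 0 0 25;0 0 -14 0 0 0 25;0 0 -14 0 0 0 25;0 0 -14 0 0 0 25"

```text
time_s: 6.6
tool_pos: [0.5322, -0.4003, 0.2144]
tool_rot: [-2.032, -2.394, -0.004]
force: [0.3, 0.6, -1.4]
opening: 0.0768
finger_force: 0.0
```

```bash
python3 look.py pa amber .01; python3 mv.py .477 -.155 .21 9.4
```

```text
[ 284  189   78   74 4415] [323.2 225. ] ray@z [ 0.533  -0.3996  0.01  ] ztop 0.0087 topmid [ 0.5331 -0.4009  0.0078] ext [0.0479 0.0483 0.0027]
t 6.65 shift [25.07 -1.42  0.43] turn [-0.04 -0.24 -0.04] pos [ 0.5318 -0.4001  0.2133] rows 5.0 q6 0.76
```

Dish placed at (0.533, −0.400), flat. Next, the near dish.

Call:
play_rows:
  plan: "25 -1.4 0.4 0 0 0 25;25 -1.4 0.4 0 0 0 25;25 -1.4 0.4 0 0 0 25;25 -1.4 0.4 0 0 0 25;25 -1.4 0.4 0 0 0 25;25 -1.4 0.4 0 0 0 25;25 -1.4 0.4 0 0 0 25;25 -1.4 0.4 0 0 0 25;25 -1.4 0.4 0 0 0 25"

```text
time_s: 7.55
tool_pos: [0.4775, -0.1568, 0.2105]
tool_rot: [-2.032, -2.391, -0.003]
force: [-0.3, 0.3, -0.3]
opening: 0.077
finger_force: 0.0
```

```bash
python3 look.py db amber .0065; python3 mv.py .477 -.155 .074 9.4
```

```text
[ 284  188   76   71 3869] [323.3 224. ] ray@z [ 0.4779 -0.1551  0.0065] ztop 0.0057 topmid [ 0.4769 -0.1558  0.0048] ext [0.0472 0.0451 0.0028]
[620 361  20  29 450] [631.2 376.1] ray@z [ 0.7369 -0.2384  0.0065] ztop 0.0727 topmid [ 0.6719 -0.2003  0.0719] ext [0.0126 0.0177 0.0025]
t 7.60 shift [ 0.13 -0.02 13.66] turn [-0.04 -0.21 -0.12] pos [ 0.4775 -0.1568  0.2106] rows 2.7 q6 1.09
```

Call:
play_rows:
  plan: "0.1 0 5 0 0 0 25;0.1 0 10 0 0 0 25;0.1 0 12.5 0 0 0 25;0.1 0 13.4 0 0 0 25;0.1 0 13.6 0 0 0 25;0.1 0 13.6 0 0 0 25;0.1 0 13.6 0 0 0 255;0.1 0 13.6 0 0 0 255;0.1 0 13.6 0 0 0 255;0.1 0 13.6 0 0 0 255"
  squeeze: 30

```text
time_s: 8.6
tool_pos: [0.4782, -0.1548, 0.0768]
tool_rot: [2.033, 2.395, 0.005]
force: [-2.6, 0.2, 11.4]
opening: 0.0594
finger_force: 29.4
```

Call:
play_rows:
  plan: "0 0 -1 0 0 0 255;0 0 -4 0 0 0 255;0 0 -8 0 0 0 255;0 0 -10 0 0 0 255;0 0 -10 0 0 0 255;0 0 -10 0 0 0 255"

```text
time_s: 9.2
tool_pos: [0.4776, -0.1548, 0.1759]
tool_rot: [-2.032, -2.394, -0.005]
force: [0.3, -0.3, -0.3]
opening: 0.0593
finger_force: 32.4
```

```bash
python3 mv.py .519 -.3115 .12 9.4
```

```text
t 9.20 shift [-16.15   1.53   5.55] turn [ 0.09 -0.15 -0.04] pos [ 0.4776 -0.1548  0.1759] rows 3.4 q6 1.09
```

Call:
play_rows:
  plan: "-16.2 1.5 0 0 0 0 255;-16.2 1.5 0 0 0 0 255;-16.2 1.5 0 0 0 0 255;-16.2 1.5 0 0 0 0 255;-16.2 1.5 2 0 0 0 255;-16.2 1.5 5.5 0 0 0 255;-16.2 1.5 5.5 0 0 0 255;-16.2 1.5 5.5 0 0 0 255"

```text
time_s: 10.0
tool_pos: [0.5179, -0.3113, 0.1193]
tool_rot: [-2.029, -2.392, -0.003]
force: [-1.0, -0.1, 1.2]
opening: 0.0592
finger_force: 32.6
```

```bash
python3 mv.py .519 -.3115 .079 9.4
```

```text
t 10.00 shift [-0.06  0.11  4.03] turn [-0.09 -0.28 -0.02] pos [ 0.5179 -0.3113  0.1193] rows 0.8 q6 0.86
```

Call:
play_rows:
  plan: "0 0.1 2 0 0 0 255;0 0.1 3.2 0 0 0 255;0 0.1 3.8 0 0 0 255;0 0.1 4 0 0 0 255;0 0.1 4 0 0 0 255;0 0.1 4 0 0 0 255"

```text
time_s: 10.6
tool_pos: [0.5197, -0.3118, 0.0802]
tool_rot: [-2.032, -2.394, -0.004]
force: [0.7, 0.1, 0.0]
opening: 0.0589
finger_force: 32.6
```

Call:
play_rows:
  plan: "0 0 0 0 0 0 50;0 0 0 0 0 0 45;0 0 0 0 0 0 42;0 0 -2 0 0 0 42;0 0 -6 0 0 0 25;0 0 -11 0 0 0 0;0 0 -14 0 0 0 0;0 0 -14 0 0 0 0;0 0 -14 0 0 0 0"

```text
time_s: 11.5
tool_pos: [0.5196, -0.3122, 0.2197]
tool_rot: [-2.032, -2.394, -0.004]
force: [0.0, -0.4, 0.1]
opening: 0.0856
finger_force: 0.0
```

```bash
python3 look.py pb amber .01; python3 mv.py .480 .008 .26 0
```

```text
[ 287  184   74   73 4252] [323.8 219.8] ray@z [ 0.5205 -0.309   0.01  ] ztop 0.0087 topmid [ 0.5206 -0.3104  0.0078] ext [0.0474 0.0482 0.0028]
[ 285  307   70   58 3134] [320.2 334.7] ray@z [ 0.5327 -0.4002  0.01  ] ztop 0.0086 topmid [ 0.5327 -0.4023  0.0078] ext [0.0487 0.0458 0.0026]
t 11.55 shift [32.22  1.33 -4.  ] turn [-0.06 -0.23  9.36] pos [ 0.5192 -0.3119  0.2187] rows 6.5 q6 0.87
```

View pics/pb.png

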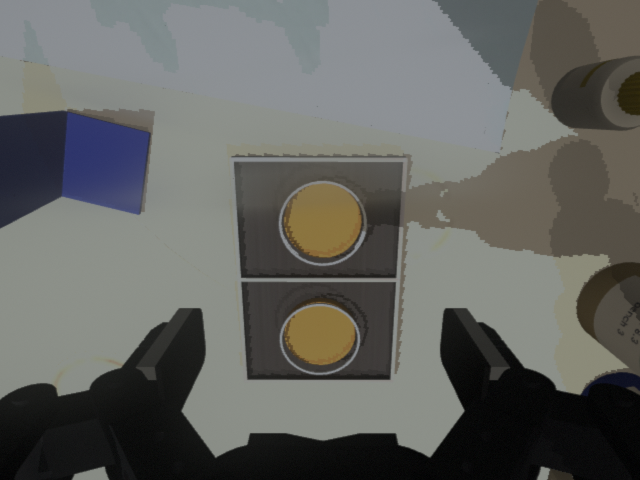

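Both dishes lie flat, one per bay, at (323,220) and (320,335). The blue stand is untouched. Next, the dark tube.

Call:
play_rows:
  plan: "32.2 1.3 -4 0 0 9.4 0;32.2 1.3 -4 0 0 9.4 0;32.2 1.3 -4 0 0 9.4 0;32.2 1.3 -4 0 0 9.4 0;32.2 1.3 -4 0 0 9.4 0;32.2 1.3 -4 0 0 9.4 0;32.2 1.3 -4 0 0 9.4 0;32.2 1.3 -4 0 0 9.4 0;32.2 1.3 -4 0 0 9.4 0;32.2 1.3 -4 0 0 9.4 0"

```text
time_s: 12.55
tool_pos: [0.4797, 0.0069, 0.2597]
tool_rot: [-2.22, -2.217, -0.001]
force: [0.4, 0.3, 0.2]
opening: 0.0854
finger_force: 0.0
```

```bash
python3 look.py tu1 blue .114; python3 mv.py .480 .008 .26 0
```

```text
[ 298  217   56   55 2384] [325.7 244.1] ray@z [0.4813 0.0126 0.114 ] ztop 0.1133 topmid [0.4814 0.0117 0.1124] ext [0.028  0.0285 0.0028]
t 12.60 shift [ 0.13  0.02 -0.01] turn [-0.1  -0.19 -0.11] pos [0.4798 0.0067 0.2599] rows 0.0 q6 1.58
```

View pics/tu1.png

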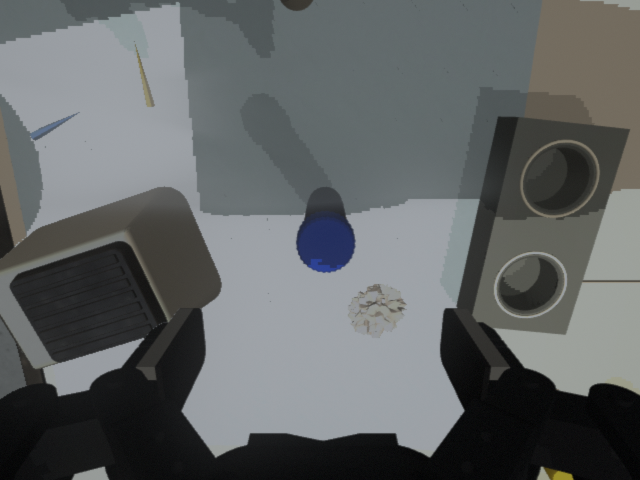

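The dark tube's cap is at (326,243), and its well rings are at (531,284) and (561,178).

```bash
python3 - <<'E'
from look import *
p,d,cm=load("tu1")
Q=plane(cm,[(531,284),(561,178)],.035);print(Q,np.linalg.norm(Q[0]-Q[1]),Q.mean(0))
C=plane(cm,[(498,117),(629,129),(565,334),(473,303)],.035);print(C)
X=cloud(cm,d);print("rack top z",np.median(X[220:250,520:580,2]))
E
python3 mv.py .481 .0105 .160 0
```

```text
[[ 0.643  -0.0462  0.035 ]
 [ 0.6524  0.037   0.035 ]] 0.08379745332818368 [ 0.6477 -0.0046  0.035 ]
[[ 0.6015  0.0795  0.035 ]
 [ 0.6942  0.0713  0.035 ]
 [ 0.6773 -0.0906  0.035 ]
 [ 0.5992 -0.0626  0.035 ]]
rack top z 0.033787823577910936
t 12.60 shift [0.35 0.13 9.99] turn [-0.1  -0.19 -0.11] pos [0.4798 0.0067 0.2599] rows 2.0 q6 1.58
```

Call:
play_rows:
  plan: "0.4 0.1 2 0 0 0 0;0.4 0.1 6 0 0 0 0;0.4 0.1 8.5 0 0 0 0;0.4 0.1 10 0 0 0 0;0.4 0.1 10 0 0 0 0;0.4 0.1 10 0 0 0 255;0.4 0.1 10 0 0 0 255;0.4 0.1 10 0 0 0 255;0.4 0.1 10 0 0 0 255;0.4 0.1 10 0 0 0 255"
  squeeze: 45

```text
time_s: 13.6
tool_pos: [0.4814, 0.0119, 0.1615]
tool_rot: [-2.221, -2.22, -0.005]
force: [-0.4, -0.4, 8.0]
opening: 0.0328
finger_force: 44.0
```

Call:
play_rows:
  plan: "0 0 0 0 0 0 255;0 0 -1 0 0 0 255;0 0 -4 0 0 0 255;0 0 -7 0 0 0 255;0 0 -8 0 0 0 255;0 0 -8 0 0 0 255;0 0 -8 0 0 0 255"

```text
time_s: 14.3
tool_pos: [0.4807, 0.0117, 0.24]
tool_rot: [-2.22, -2.219, -0.003]
force: [-0.1, 0.4, -1.3]
opening: 0.0332
finger_force: 44.8
```

```bash
python3 mv.py .643 -.0475 .24 -3
```

```text
t 14.30 shift [-5.91 16.23 -0.04] turn [-0.07 -0.2   2.97] pos [0.4807 0.0117 0.24  ] rows 3.5 q6 1.59
```

Call:
play_rows:
  plan: "-1 3 0 0 0 3 255;-2 6 0 0 0 3 255;-3.2 9 0 0 0 3 255;-4.4 12 0 0 0 3 255;-5.4 15 0 0 0 3 255;-5.9 16.2 0 0 0 3 255;-5.9 16.2 0 0 0 3 255;-5.9 16.2 0 0 0 3 255"

```text
time_s: 15.1
tool_pos: [0.6422, -0.0473, 0.2389]
tool_rot: [-2.276, -2.158, -0.001]
force: [-0.9, 0.6, -0.4]
opening: 0.0328
finger_force: 45.0
```

```bash
python3 mv.py .643 -.0475 .167 -3
python3 - <<'E'
from h import *
for n in("top","scene"):
    p,d=eyes.capture(n);cm=cam(n);X=cloud(cm,d);cv2.imwrite(f"pics/{n}1.png",p[:,:,::-1])
    h,s,v=cv2.split(cv2.cvtColor(p,cv2.COLOR_RGB2HSV))
    if n=="scene": cv2.imwrite("pics/s1c.png",cv2.resize(p[120:300,260:480,::-1],(660,540)))
E
```

```text
t 15.10 shift [-0.04  0.11  7.19] turn [-0.17 -0.2  -0.04] pos [ 0.6422 -0.0473  0.2389] rows 1.4 q6 1.55
```

View pics/s1c.png

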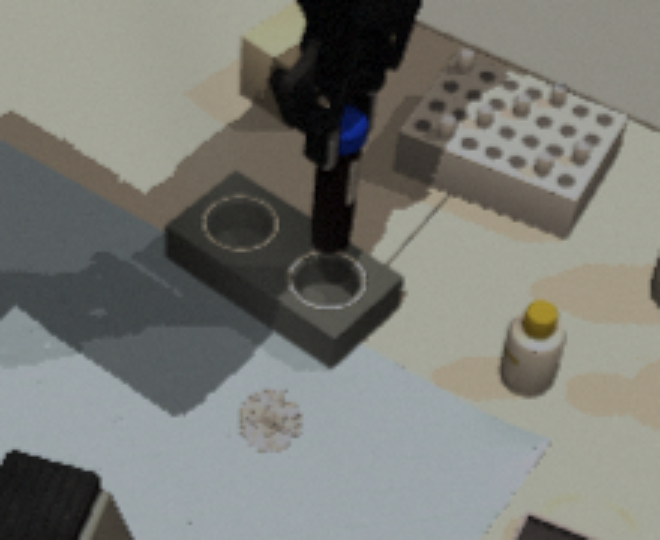

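The tube hangs upright over its well, with the well ring at (327,280) in the crop.

Call:
play_rows:
  plan: "0 0.1 2 0 0 0 255;0 0.1 4.5 0 0 0 255;0 0.1 6.3 0 0 0 255;0 0.1 7 0 0 0 255;0 0.1 7.2 0 0 0 255;0 0.1 7.2 0 0 0 255;0 0.1 7.2 0 0 0 255"

```text
time_s: 15.9
tool_pos: [0.6442, -0.0472, 0.1694]
tool_rot: [-2.278, -2.161, -0.005]
force: [-0.4, -0.2, 0.9]
opening: 0.0328
finger_force: 45.0
```

Call:
play_rows:
  plan: "0 0 0.1 0 0 0 255;0 0 0.2 0 0 0 255;0 0 0.2 0 0 0 255"

```text
time_s: 16.2
tool_pos: [0.644, -0.0473, 0.1666]
tool_rot: [-2.278, -2.16, -0.004]
force: [0.4, 0.1, 1.7]
opening: 0.0328
finger_force: 45.3
```

Call:
play_rows:
  plan: "0 0 0.1 0 0 0 200;0 0 0.1 0 0 0 120;0 0 0.1 0 0 0 60;0 0 0.1 0 0 0 0;0 0 0 0 0 0 0;0 0 -3 0 0 0 0;0 0 -7 0 0 0 0;0 0 -9.5 0 0 0 0;0 0 -9.5 0 0 0 0;0 0 -9.5 0 0 0 0"

```text
time_s: 17.2
tool_pos: [0.6441, -0.0476, 0.2615]
tool_rot: [-2.278, -2.16, -0.004]
force: [0.4, 0.0, -0.3]
opening: 0.0854
finger_force: 0.0
```

```bash
python3 look.py tp1 blue .119; python3 mv.py .461 .165 .26 0
```

```text
[ 293  221   59   61 2713] [322.1 251.6] ray@z [ 0.644 -0.045  0.119] ztop 0.1182 topmid [ 0.6438 -0.0469  0.1169] ext [0.029  0.0293 0.0035]
t 17.25 shift [ 20.26 -19.37   0.16] turn [-0.09 -0.2  -3.04] pos [ 0.6437 -0.0476  0.2605] rows 5.6 q6 1.55
```

Dark tube is in its well, top at 0.118 m as expected. Next, the pale tube.

Call:
play_rows:
  plan: "20.2 -19.4 0.2 0 0 -3 0;20.2 -19.4 0.2 0 0 -3 0;20.2 -19.4 0.2 0 0 -3 0;20.2 -19.4 0.2 0 0 -3 0;20.2 -19.4 0.2 0 0 -3 0;20.2 -19.4 0.2 0 0 -3 0;20.2 -19.4 0.2 0 0 -3 0;20.2 -19.4 0.2 0 0 -3 0;20.2 -19.4 0.2 0 0 -3 0;20.2 -19.4 0.2 0 0 -3 0"

```text
time_s: 18.25
tool_pos: [0.4614, 0.1637, 0.2597]
tool_rot: [-2.222, -2.217, -0.002]
force: [-0.2, -1.2, 0.6]
opening: 0.085
finger_force: 0.0
```

```bash
python3 look.py tu2 blue .114; python3 mv.py .461 .167 .16 0
```

```text
[ 293  216   58   57 2605] [321.4 243.8] ray@z [0.4606 0.1696 0.114 ] ztop 0.1132 topmid [0.4606 0.1683 0.1119] ext [0.0288 0.0292 0.0035]
t 18.30 shift [ 0.3  -0.02  9.98] turn [-0.06 -0.18 -0.11] pos [0.4613 0.1637 0.2598] rows 2.0 q6 1.91
```

Call:
play_rows:
  plan: "0.4 0 2 0 0 0 0;0.4 0 6 0 0 0 0;0.4 0 8.5 0 0 0 0;0.4 0 10 0 0 0 0;0.4 0 10 0 0 0 0;0.4 0 10 0 0 0 255;0.4 0 10 0 0 0 255;0.4 0 10 0 0 0 255;0.4 0 10 0 0 0 255;0.4 0 10 0 0 0 255"
  squeeze: 45

```text
time_s: 19.3
tool_pos: [0.4613, 0.169, 0.1611]
tool_rot: [-2.221, -2.219, -0.006]
force: [-1.0, -0.6, 7.8]
opening: 0.0328
finger_force: 44.0
```

Call:
play_rows:
  plan: "0 0 0 0 0 0 255;0 0 -1 0 0 0 255;0 0 -4 0 0 0 255;0 0 -7 0 0 0 255;0 0 -8 0 0 0 255;0 0 -8 0 0 0 255;0 0 -8 0 0 0 255"

```text
time_s: 20.0
tool_pos: [0.4606, 0.1684, 0.2395]
tool_rot: [-2.22, -2.219, -0.002]
force: [-0.3, -0.3, -0.8]
opening: 0.0326
finger_force: 44.9
```

```bash
python3 mv.py .6515 .036 .24 -3
```

```text
t 20.00 shift [-13.23  19.09  -0.11] turn [-0.07 -0.18  2.96] pos [0.4606 0.1684 0.2395] rows 4.6 q6 1.92
```

Call:
play_rows:
  plan: "-2 3 0 0 0 3 255;-4 6 0 0 0 3 255;-6 9 0 0 0 3 255;-8 12 0 0 0 3 255;-10 15 0 0 0 3 255;-12 17.5 0 0 0 3 255;-13.2 19.1 0 0 0 3 255;-13.2 19.1 0 0 0 3 255;-13.2 19.1 0 0 0 3 255;-13.2 19.1 0 0 0 3 255"

```text
time_s: 21.0
tool_pos: [0.651, 0.0369, 0.2389]
tool_rot: [-2.276, -2.16, -0.002]
force: [0.9, 0.2, -1.1]
opening: 0.0329
finger_force: 45.0
```

```bash
python3 mv.py .6515 .036 .1675 -3
```

```text
t 21.00 shift [-0.11  0.07  7.14] turn [-0.12 -0.19 -0.01] pos [0.651  0.0369 0.2389] rows 1.4 q6 1.68
```

Call:
play_rows:
  plan: "-0.1 0 2 0 0 0 255;-0.1 0 4.5 0 0 0 255;-0.1 0 6.3 0 0 0 255;-0.1 0 7 0 0 0 255;-0.1 0 7.2 0 0 0 255;-0.1 0 7.2 0 0 0 255;-0.1 0 7.3 0 0 0 255;-0.1 0 7.3 0 0 0 255"

```text
time_s: 21.8
tool_pos: [0.652, 0.0357, 0.1673]
tool_rot: [-2.278, -2.16, -0.004]
force: [-0.7, 1.2, -0.5]
opening: 0.033
finger_force: 45.0
```

Call:
play_rows:
  plan: "0 0 0.1 0 0 0 200;0 0 0.1 0 0 0 120;0 0 0.1 0 0 0 60;0 0 0.1 0 0 0 0;0 0 0 0 0 0 0;0 0 -3 0 0 0 0;0 0 -7 0 0 0 0;0 0 -9.5 0 0 0 0;0 0 -9.5 0 0 0 0;0 0 -9.5 0 0 0 0"

```text
time_s: 22.8
tool_pos: [0.652, 0.0353, 0.2618]
tool_rot: [-2.278, -2.16, -0.004]
force: [0.3, -0.1, -0.1]
opening: 0.0857
finger_force: 0.0
```

```bash
python3 look.py tp2 blue .119; python3 mv.py .675 -.2013 .24 -3
```

```text
[ 293  222   58   61 2772] [321.1 252.4] ray@z [0.6513 0.0373 0.119 ] ztop 0.1182 topmid [0.6513 0.0352 0.1168] ext [0.0289 0.0293 0.0038]
[ 291  346   52   57 2371] [316.5 374.7] ray@z [ 0.6443 -0.0412  0.119 ] ztop 0.1181 topmid [ 0.644  -0.0463  0.1164] ext [0.029  0.0294 0.0045]
t 22.85 shift [-23.51   3.59   2.01] turn [-0.08 -0.19 -0.04] pos [0.6516 0.0353 0.2609] rows 4.8 q6 1.68
```

View pics/tp2.png

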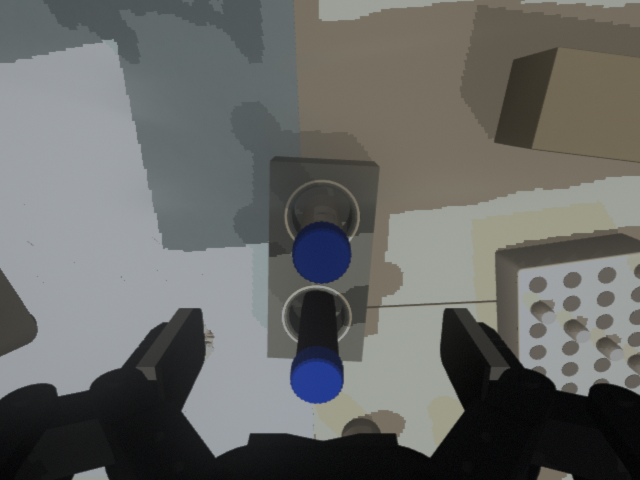

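Both tubes stand in their wells, caps at (321,252) and (316,374). Next, the bottle.

Call:
play_rows:
  plan: "-23.5 3.6 2 0 0 0 0;-23.5 3.6 2 0 0 0 0;-23.5 3.6 2 0 0 0 0;-23.5 3.6 2 0 0 0 0;-23.5 3.6 2 0 0 0 0;-23.5 3.6 2 0 0 0 0;-23.5 3.6 2 0 0 0 0;-23.5 3.6 2 0 0 0 0;-23.5 3.6 2 0 0 0 0"

```text
time_s: 23.75
tool_pos: [0.6753, -0.1999, 0.2407]
tool_rot: [-2.276, -2.161, -0.003]
force: [-1.2, 0.9, 0.3]
opening: 0.0857
finger_force: 0.0
```

```bash
python3 look.py bo yellow .075; python3 mv.py .675 -.2013 .094 -3
```

```text
[306 224  34  33 847] [322.3 240. ] ray@z [ 0.6752 -0.198   0.075 ] ztop 0.0727 topmid [ 0.6752 -0.1991  0.0717] ext [0.0188 0.0184 0.0031]
[118 328  32  35 621] [130.5 341. ] ray@z [ 0.5459 -0.2607  0.075 ] ztop 0.0084 topmid [ 0.5096 -0.3024  0.0076] ext [0.0257 0.0283 0.0027]
t 23.80 shift [-1.800e-01 -1.000e-02  1.468e+01] turn [-0.04 -0.2   0.05] pos [ 0.6753 -0.2     0.2409] rows 2.9 q6 1.33
```

View pics/bo.png

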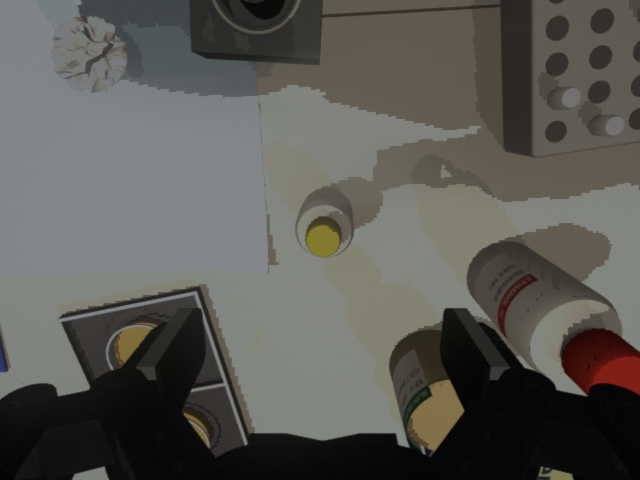

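The bottle's cap is at (322,240), its body is just above, and the other bottles are well clear.

Call:
play_rows:
  plan: "0 0 4 0 0 0 0;0 0 9 0 0 0 0;0 0 12 0 0 0 0;0 0 14 0 0 0 0;0 0 14.7 0 0 0 0;0 0 14.7 0 0 0 0;0 0 14.7 0 0 0 0;0 0 14.7 0 0 0 130;0 0 14.7 0 0 0 255;0 0 14.7 0 0 0 255"
  squeeze: 30

```text
time_s: 24.8
tool_pos: [0.6754, -0.2008, 0.0945]
tool_rot: [-2.278, -2.16, -0.004]
force: [0.4, 0.6, 0.2]
opening: 0.0439
finger_force: 0.0
```

Call:
play_rows:
  plan: "0 0 0 0 0 0 255;0 0 0 0 0 0 255;0 0 -1 0 0 0 255;0 0 -4 0 0 0 255;0 0 -8 0 0 0 255;0 0 -12 0 0 0 255;0 0 -14 0 0 0 255;0 0 -14 0 0 0 255;0 0 -14 0 0 0 255"

```text
time_s: 25.7
tool_pos: [0.6753, -0.2012, 0.2339]
tool_rot: [-2.278, -2.16, -0.003]
force: [0.1, -0.5, -1.9]
opening: 0.0385
finger_force: 30.3
```

```bash
python3 mv.py .52 .366 .235 0; python3 look.py bl yellow .2
```

```text
t 25.70 shift [ 55.82 -18.51   0.08] turn [-0.01 -0.19 -3.04] pos [ 0.6753 -0.2012  0.2339] rows 11.8 q6 1.33
[ 113  331   59   37 1323] [137.4 346.6] ray@z [ 0.6223 -0.1873  0.2   ] ztop 0.0083 topmid [ 0.5186 -0.3033  0.0075] ext [0.0427 0.029  0.0027]
[ 281  370   75   62 3000] [316.7 402.1] ray@z [ 0.6728 -0.2092  0.2   ] ztop 0.2119 topmid [ 0.6737 -0.1999  0.2112] ext [0.0177 0.0177 0.0023]
```

Call:
play_rows:
  plan: "2 -2 -3 0 0 0 255;5.5 -5 -3 0 0 -1 255;9.5 -7.5 -3 0 0 -2 255;14 -9 -3 0 0 -3 255;18.5 -10 -3 0 0 -3 255;23 -11 -3 0 0 -3 255;27.5 -12 -3 0 0 -3 255;32 -13 -3 0 0 -3 255;36 -14 -3 0 0 -3 255;39 -14.5 -3 0 0 -3 255"

```text
time_s: 26.75
tool_pos: [0.5496, 0.198, 0.2639]
tool_rot: [-2.218, -2.219, -0.0]
force: [0.4, -1.2, -0.4]
opening: 0.0386
finger_force: 30.5
```

Call:
play_rows:
  plan: "4 -1 0 0 0 0 255;8 -2 1.5 0 0 0 255;11 -3 2 0 0 0 255;11 -3 2 0 0 0 255;11 -3 2 0 0 0 255;11 -3 2 0 0 0 255"

```text
time_s: 27.35
tool_pos: [0.5212, 0.3051, 0.2451]
tool_rot: [-2.221, -2.218, -0.002]
force: [-0.7, 0.5, -0.9]
opening: 0.0388
finger_force: 30.5
```

```bash
python3 mv.py .5205 .3665 .235 0; python3 look.py bh yellow .2
```

```text
t 27.35 shift [ 6.13 -0.07  1.03] turn [-0.08 -0.16 -0.07] pos [0.5212 0.3051 0.2451] rows 1.2 q6 2.10
[ 280  367   77   65 3739] [318.4 399.5] ray@z [0.5196 0.289  0.2   ] ztop 0.2231 topmid [0.5198 0.3069 0.2224] ext [0.0181 0.0183 0.0023]
```

View pics/bh.png

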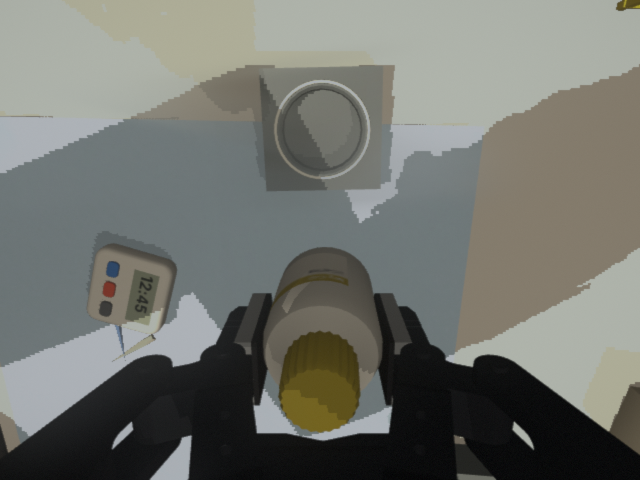

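The holder's ring is centred at (322,130). The bottle is held upright and the timer is untouched.

```bash
python3 - <<'E'
from look import *
p,d,cm=load("bh");X=cloud(cm,d)
print(plane(cm,[(322.5,130),(275,130),(370,130)],.02),"top z",np.median(X[170:186,285:370,2]))
E
python3 mv.py .520 .369 .155 0
```

```text
[[0.5212 0.3692 0.02  ]
 [0.4879 0.3692 0.02  ]
 [0.5545 0.3691 0.02  ]] top z 0.018525300941460154
t 27.40 shift [ 6.37 -0.14  9.06] turn [-0.05 -0.17 -0.1 ] pos [0.5214 0.305  0.2454] rows 2.2 q6 2.10
```

Call:
play_rows:
  plan: "3 0 0 0 0 0 255;5.5 0 1 0 0 0 255;6.3 0 3 0 0 0 255;6.3 0 6 0 0 0 255;6.3 0 9 0 0 0 255;6.3 0 10 0 0 0 255;6.3 0 10 0 0 0 255;6.3 0 10 0 0 0 255"

```text
time_s: 28.2
tool_pos: [0.5219, 0.3691, 0.1472]
tool_rot: [-2.221, -2.218, -0.005]
force: [1.4, -0.3, -0.7]
opening: 0.0388
finger_force: 30.5
```

```bash
python3 mv.py .521 .368 .099 0
```

```text
t 28.20 shift [-0.14 -0.09  4.82] turn [ 0.04 -0.24 -0.08] pos [0.5219 0.3691 0.1472] rows 1.0 q6 2.19
```

Call:
play_rows:
  plan: "0 -0.1 1.5 0 0 0 255;0 -0.1 3 0 0 0 255;0 -0.1 4 0 0 0 255;0 -0.1 4.6 0 0 0 255;0 -0.1 4.6 0 0 0 255;0 -0.1 4.6 0 0 0 255"

```text
time_s: 28.8
tool_pos: [0.5205, 0.3696, 0.1006]
tool_rot: [-2.22, -2.219, -0.005]
force: [0.0, -0.9, -1.4]
opening: 0.0385
finger_force: 30.1
```

Call:
play_rows:
  plan: "0 0 0.1 0 0 0 255;0 0 0.2 0 0 0 255;0 0 0.2 0 0 0 255"

```text
time_s: 29.1
tool_pos: [0.5205, 0.3698, 0.0997]
tool_rot: [-2.22, -2.219, -0.006]
force: [-5.2, -3.5, 18.6]
opening: 0.0389
finger_force: 31.7
```

Call:
play_rows:
  plan: "0 0 -0.1 0 0 0 255;0 0 -0.1 0 0 0 120;0 0 -0.1 0 0 0 90;0 0 -0.1 0 0 0 40;0 0 -0.1 0 0 0 0;0 0 -0.1 0 0 0 0;0 0 -3 0 0 0 0;0 0 -7 0 0 0 0;0 0 -12 0 0 0 0;0 0 -15 0 0 0 0"

```text
time_s: 30.1
tool_pos: [0.5206, 0.3692, 0.2516]
tool_rot: [-2.22, -2.219, -0.008]
force: [0.9, -0.1, -0.6]
opening: 0.0855
finger_force: 0.0
```

Call:
play_rows:
  plan: "-4 0 -3 0 0 0 0;-8 0 -3 0 0 0 0;-8 0 -3 0 0 0 0;-8 0 -3 0 0 0 0"

```text
time_s: 30.5
tool_pos: [0.5203, 0.2883, 0.2778]
tool_rot: [-2.222, -2.217, -0.004]
force: [0.6, 0.5, -0.2]
opening: 0.0852
finger_force: 0.0
```

```bash
python3 look.py bp yellow .079
python3 - <<'E'
from h import *
for n in("scene","top"):
    p,d=eyes.capture(n);cv2.imwrite(f"pics/{n}_end.png",p[:,:,::-1])
s=bot.read_state();print(s["opening"],s["time_s"],s["force"])
E
```

```text
[304  83  34  36 912] [320.1 100.6] ray@z [0.5191 0.3713 0.079 ] ztop 0.0781 topmid [0.519  0.3713 0.077 ] ext [0.0189 0.0185 0.0033]
0.0853361963286905 30.65 [-0.30379257 -0.47971959 -1.08059317]
```

View pics/bp.png

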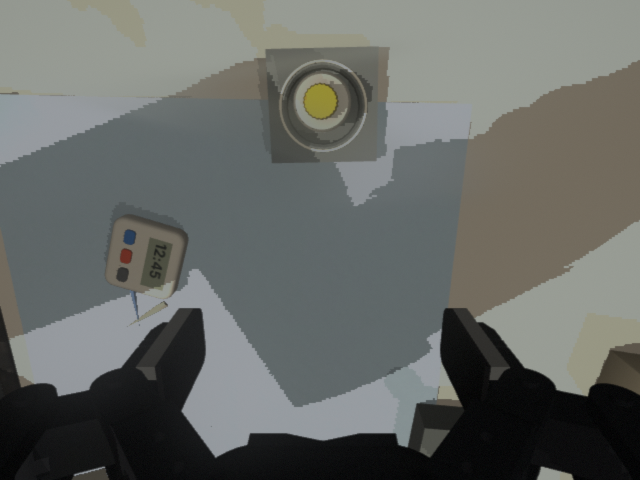

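View pics/scene_end.png

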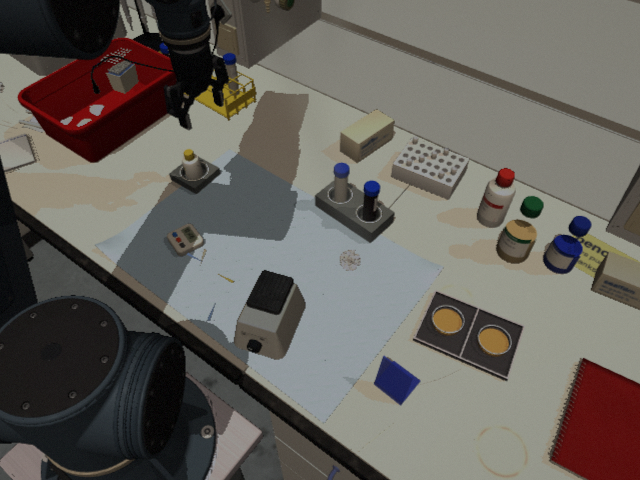

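The bottle stands in its well (320,101) with its top at 0.078 m. The dishes at (447,320) and (494,340) and the tubes at (341,180) and (370,200) are in place, and the timer and the blue stand are where they were.

```bash
python3 -c "
from cell import job
print(job.close_job())"
```

```text
the job is handed in; nothing more can be done
None
```

The job is handed in at about 31 s: both dishes lie flat in the tray bays, both tubes stand in the two-well block, the bottle stands in its holder, the gripper is open and clear, and the timer and blue stand were not touched.

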